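# Put the mixed-up threads and rivet tin back on their own colours

## Task

The three thread spools and the green rivet tin stand on one another's stands. Swap them round, using the spare blue stand as a free spot on the way, so that each ends upright in the middle of the stand of its own colour (black, rust-brown, cream, green) and is let go. Leave the glue can standing where it is.

Things in the scene. Friction and masses are not known exactly. Their poses are not given: they have to be found in the camera images.
- black_spool: wooden spool wound with black thread, 43 mm across, 62 mm tall, with a round label of the thread colour on its top, standing upright; origin on its axis at the underside, z up; may stand at any yaw. It is picked from above by closing on its sides. The loose thread end beside it has no substance
- rust_spool: wooden spool wound with rust-brown thread, 39 mm across, 55 mm tall, with a round label of the thread colour on its top, standing upright; origin on its axis at the underside, z up; may stand at any yaw. It is picked from above by closing on its sides. The loose thread end beside it has no substance
- cream_spool: wooden spool wound with cream (natural) thread, 35 mm across, 45 mm tall, with a round label of the thread colour on its top, standing upright; origin on its axis at the underside, z up; may stand at any yaw. It is picked from above by closing on its sides. The loose thread end beside it has no substance
- green_tin: flat round dark green closed tin, 65 mm across, 30 mm tall; origin on its axis at the underside, z up; may stand at any yaw. It is picked from above by closing on its round side
- black_stand: round stand with a black top and a dark steel rim, 100 mm across, 6 mm high, flat on top, fixed to the bench; origin at the centre of its underside, z up (its flat top is at z = 6 mm)
- rust_stand: round stand with a rust-brown top and a dark steel rim, 100 mm across, 6 mm high, flat on top, fixed to the bench; origin at the centre of its underside, z up (its flat top is at z = 6 mm)
- cream_stand: round stand with a cream top and a dark steel rim, 100 mm across, 6 mm high, flat on top, fixed to the bench; origin at the centre of its underside, z up (its flat top is at z = 6 mm)
- green_stand: round stand with a dark green top and a dark steel rim, 100 mm across, 6 mm high, flat on top, fixed to the bench; origin at the centre of its underside, z up (its flat top is at z = 6 mm)
- spare_stand: round stand with a blue top and a dark steel rim, 100 mm across, 6 mm high, flat on top, fixed to the bench; origin at the centre of its underside, z up (its flat top is at z = 6 mm). It is the only stand that is empty at the start, and is a free spot to set a thing down on the way
- glue_can: open white can of glue, 110 mm across, 124 mm tall, standing loose on the bench at the robot's right; origin at the centre of its underside. A bystander, like the tall fixed splitting machine (not listed) that stands at the robot's left, about 0.2 m and more to the left of and 0.5 m and more ahead of the base: keep the arm clear of it
Things that resemble listed ones, but are neither listed nor needed, are in the scene too. Leave any orange or pink look-alike of the green_tin alone.

How it is judged:
By the outcome, as a careful person would: the job done as asked, in the order asked, and still so for the second after the job is handed in, with the robot touching nothing.
It also fails if it takes over 144 s, if anything falls off the work surface, if the arm or the gripper's body presses on something with over 40 N, if the wrist force passes 120 N, or if a joint passes its speed limit or range.

## Robot

A 7-joint arm with a two-finger parallel gripper is mounted at the origin on a cart in front of the work surface, level with it; the furniture and walls round the work are solid. World frame = base frame: x ahead of the robot, y to its left, z up, the work surface at z = 0. Lengths are in m, angles in rad, forces in N, time in s.
With the tool pointing down it reaches from about 0.4 to 0.85 m from the base axis. Payload 10.4 kg.
Tool frame: the origin (TCP) lies on the front face of the gripper's body, between the roots of the fingers; the fingertips stand 73 mm ahead of it and the grasp point (between the pads) lies 54 mm ahead of it; x points along the fingers, y is the direction in which the jaws open and shut, and the axes are right-handed (so a half turn about x gives the same grasp; the last joint's range is limited). The gripper opens to 85 mm and grips with 20 to 120 N. Pads are 22 mm wide; open, the fingers measure 114 mm over their backs; the gripper's body (76 mm by 85 mm) begins 54 mm behind the grasp point. The pads swing forward as they close: fully open they stand 13 mm farther back than shut.
Start: joints at [-1.187, 0.332, -0.065, 1.46, 0.022, 1.35, -0.088], TCP at [0.247, 0.574, 0.304] pointing down, gripper open.
Joint ranges: [-2.6, 2.6], [-0.5, 2.12], [-1.47, 1.34], [0.16, 2.42], [-1.27, 4.41], [0.06, 2.06], [-2.6, 2.6]. Speed limits (rad/s): [2.22, 2.22, 2.79, 2.79, 3.14, 3.14, 3.14].

## Interface

Orientations are given as a unit quaternion [x, y, z, w].
In Python, from workcell import manip gives the robot as it stands. The module is installed in compiled form; this text tells all that it offers.
- The arm moves only by the tool arm_command, never from a script. Its argument "moves" is a list that holds one entry, the list of rows, each a list of 5 numbers: the closure, from 0 (fully open) to 1 (shut), then the shift along the tool's x, y, z in units of 25 mm (1.0 is 25 mm), then the turn about the tool's x in degrees. A call has 1 to 12 rows; each row shifts and turns the commanded pose from where the row before left it, along the tool's axes as they then stand; what a row does not reach is not made up. A row lasts 1/12 s, in which the tool goes at most 41.7 mm and 7.16 degrees, less where a joint would pass 70% of its speed; a pose out of reach is approached as far as the arm can. A call is refused whole if a number of a shift passes 1 or a number of a turn 7.16, either way. A call with a gripper value outside its range is refused whole. The fingers move at their own pace and stop on an object; "force" is the grip in N (left out, the last holds). Time passes only in rows, so rows that do not move let the fingers close. It gives the time, the measured TCP pose, the force and the opening at its end, in the units of the state.
- manip.get_obs(): the state, without advancing time (a new reading comes with each control period).
- manip.camera(name): name is "scene" or "top" or "wrist"; returns the picture (400x640x3 uint8, red, green, blue); there is no depth.
- manip.camera_info(name): a dict with "vfov" (degrees; the focal length in pixels is half the picture's height over the tangent of half this angle, whatever the lens; pixels are square), "cx", "cy" (the principal point, pixels), "pose" (4x4, takes a point from camera to world coordinates). Camera axes: x right, y down, z forward; pixel columns grow to the right and rows downward; lengths in m; the calibration is good to about 2 mm. A picture is of the moment at which its call begins: read the wrist's pose just before it. camera_info takes no time and is no camera call; for the wrist camera it gives the pose at the moment of the call.
- manip.hand_in(): hands the job in, once; it reports no verdict.
Trained networks look in the newest picture that a camera, given by its name, has taken for a name from the list of things; names that differ only in an ending like _2 or _b are one class to them, and where a whole thing is asked for, a point or a joint stands for the part that bears it (a point fixed in the world has none). Each returns a list of dicts, best first, with "confidence" (0 to 1); they miss things now and then, are a little off and sometimes report something else, mostly with a low value. They report only what shows in the picture. A call takes as long as a camera call. They do not tell look-alikes from the thing itself.
- manip.regions_of(query, camera): "mask" (400x640 bool, what is visible of it) and "rect" ([left, top, right, bottom] in pixels, round what is visible of it).
- manip.pinpoint(query, camera): "pixel" ([row, column] in pixels: a listed point, or the origin of a listed thing).
The state is a dict: "clock": time; "joint_pos": joint angles; "joint_velocities": joint speeds; "tau": joint torques, N m; "position": TCP position; "ee_rot": TCP orientation; "ft_force": force on the tool from outside, world axes, zero at the start; "torque": the same for the moment, N m; "grip_width": opening from 0.0 (shut) to 1.0 (fully open).
Only numpy, scipy, OpenCV 4.12 (cv2) and the standard library are available. Lean on these libraries where they do the work, as an engineer would, in place of code of your own. Each camera call takes 0.05 s, during which the arm holds its last target.

## Working session

There is one attempt and no reset: what is moved stays moved. The work goes in short steps, Python scripts to look and compute and a tool call to move; the robot and the scene stay as the last step left them, time stands still between calls to the robot, and variables do not carry over. Pictures are saved under pics/ and viewed, and the job is handed in when it is done.

Besides the shell and the picture viewer there is one more tool, called as name([rows], argument=value, ...), one row to a line, values as JSON. arm_command: Moves the arm, as the interface text tells. Its arguments: {"type":"object","properties":{"moves":{"type":"array","items":{"type":"array","items":{"type":"array","items":{"type":"number"}}}},"force":{"type":"number"}},"required":["moves"]}

```bash
mkdir -p pics
python3 - <<'E'
from workcell import manip
import cv2
o=manip.get_obs()
for k,v in o.items(): print(k,v)
for n in("scene","top"):
    cv2.imwrite(f"pics/{n}0.png",manip.camera(n)[:,:,::-1])
    i=manip.camera_info(n);print(n,i)
print(manip.camera_info("wrist"))
E
```

```text
clock 0.0
joint_pos [-1.18658526  0.33283246 -0.06471238  1.46094261  0.02161479  1.3498868
 -0.08850395]
joint_velocities [-0.00026266  0.00145323  0.00168597 -0.00173009  0.00089014  0.00069589
 -0.00117628]
tau [-3.83614988e-04 -6.25453234e+01  4.89763822e-02 -3.91606236e+01
  1.62298023e-02  9.84587939e-03 -2.99281214e-05]
position [0.24719176 0.57374406 0.30313989]
ee_rot [ 0.14234849  0.69260348 -0.14330864  0.69245936]
ft_force [-0.021292   -0.55702113 -0.15318785]
torque [ 0.05550072 -0.01581364  0.05688454]
grip_width 1.0006708724278714
scene {'vfov': 47.93207808151628, 'cx': 328.20111366082267, 'cy': 199.34149909040863, 'pose': array([[ 4.39279110e-01, -6.11311183e-01,  6.58279956e-01,
        -2.05658250e-01],
       [-8.98350429e-01, -2.99417292e-01,  3.21427740e-01,
        -4.22548359e-01],
       [ 6.08029719e-04, -7.32562573e-01, -6.80699425e-01,
         8.25065347e-01],
       [ 0.00000000e+00,  0.00000000e+00,  0.00000000e+00,
         1.00000000e+00]])}
top {'vfov': 53.83360109810539, 'cx': 327.0008346852084, 'cy': 196.91876534755738, 'pose': array([[-0.01256246, -0.98999993,  0.1405074 ,  0.40224005],
       [-0.99988578,  0.0136183 ,  0.00655541, -0.03537285],
       [-0.00840333, -0.140409  , -0.99005793,  1.10436033],
       [ 0.        ,  0.        ,  0.        ,  1.        ]])}
{'vfov': 59.689351929575096, 'cx': 318.0806503614, 'cy': 196.72861338241492, 'pose': array([[ 3.96180318e-01,  8.78136423e-01,  2.68174530e-01,
         1.78462283e-01],
       [ 9.18172680e-01, -3.78812490e-01, -1.16017357e-01,
         6.02709251e-01],
       [-2.91205462e-04,  2.92194321e-01, -9.56358925e-01,
         3.73869312e-01],
       [ 0.00000000e+00,  0.00000000e+00,  0.00000000e+00,
         1.00000000e+00]])}
```

View pics/scene0.png

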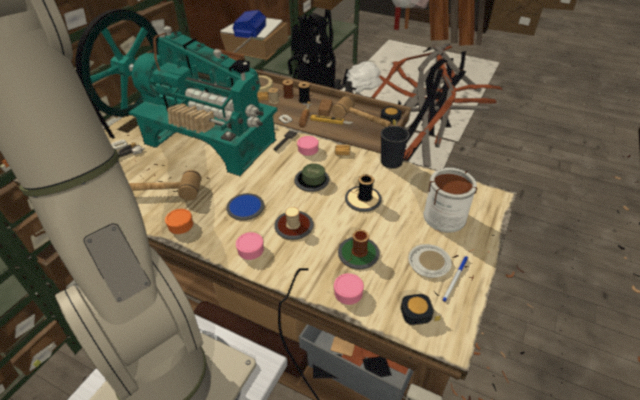

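View pics/top0.png

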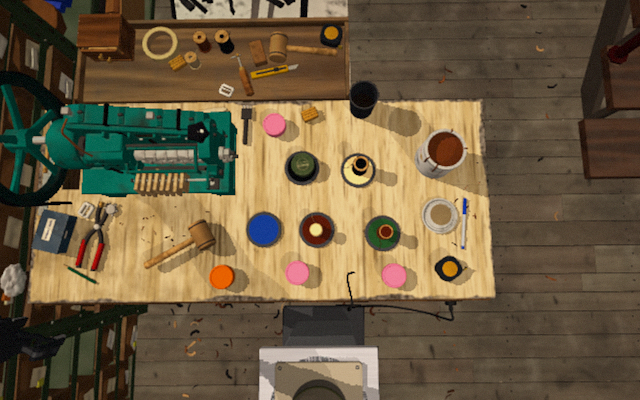

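```bash
cat > h.py <<'E'
from workcell import manip
import numpy as np, cv2
def ray(n,px,z,info=None):
    i=info or manip.camera_info(n); f=200/np.tan(np.radians(i['vfov']/2))
    d=i['pose'][:3,:3]@np.array([(px[0]-i['cx'])/f,(px[1]-i['cy'])/f,1]); p=i['pose'][:3,3]
    return (p+d*(z-p[2])/d[2])
def proj(n,P,info=None):
    i=info or manip.camera_info(n); f=200/np.tan(np.radians(i['vfov']/2))
    c=i['pose'][:3,:3].T@(np.array(P)-i['pose'][:3,3]); return c[:2]/c[2]*f+[i['cx'],i['cy']]
H=dict(black_spool=.062,rust_spool=.055,cream_spool=.045,green_tin=.030)
NAMES=list(H)+['black_stand','rust_stand','cream_stand','green_stand','spare_stand']
E
python3 - <<'E'
from h import *
for n in("top","scene"):
    manip.camera(n)
    for q in NAMES+['glue_can']:
        z=0.006
        r=manip.pinpoint(q,n)[:4]; m=manip.regions_of(q,n)[:3]
        print(n,q,[(np.round(ray(n,(a['pixel'][1],a['pixel'][0]),z if 'can' not in q else 0)[:2],3).tolist(),[int(v) for v in a['pixel']],round(a['confidence'],2)) for a in r],[([int(v) for v in a['rect']],round(a['confidence'],2)) for a in m])
E
```

```text
top black_spool [([0.641, -0.111], [167, 355], 0.48)] [([349, 158, 371, 172], 0.65)]
top rust_spool [([0.461, -0.183], [230, 383], 0.66)] [([377, 225, 389, 238], 0.68)]
top cream_spool [([0.467, 0.013], [229, 312], 0.5)] [([364, 210, 403, 252], 0.73), ([416, 126, 468, 180], 0.17)]
top green_tin [([0.76, 0.112], [128, 277], 0.83), ([0.642, 0.032], [168, 305], 0.77), ([0.336, -0.207], [276, 393], 0.66), ([0.343, 0.263], [275, 222], 0.58)] [([292, 153, 313, 176], 0.83), ([208, 263, 238, 289], 0.8), ([265, 111, 285, 139], 0.68)]
top black_stand [([0.646, 0.041], [166, 302], 0.9)] [([284, 151, 320, 187], 0.86)]
top rust_stand [([0.466, 0.004], [229, 316], 0.72)] [([296, 212, 337, 247], 0.93), ([367, 213, 401, 252], 0.31)]
top cream_stand [([0.473, 0.154], [227, 262], 0.64), ([0.629, -0.123], [171, 360], 0.58), ([0.462, -0.187], [230, 384], 0.54)] [([343, 152, 374, 188], 0.88)]
top green_stand [([0.455, -0.18], [233, 382], 0.57)] [([366, 213, 404, 250], 0.79)]
top spare_stand [([0.469, 0.152], [229, 262], 0.84)] [([248, 209, 281, 246], 0.86)]
top glue_can [([0.659, -0.328], [161, 431], 0.6
[... 320 characters left out ...]
32, -0.21], [294, 348], 0.68), ([0.641, 0.031], [180, 315], 0.66), ([0.34, 0.261], [223, 179], 0.56)] [([302, 164, 323, 182], 0.89), ([295, 136, 319, 155], 0.66), ([334, 276, 366, 304], 0.66)]
scene black_stand [([0.654, 0.048], [175, 312], 0.8)] [([294, 171, 331, 193], 0.89)]
scene rust_stand [([0.454, -0.009], [228, 295], 0.67)] [([276, 216, 313, 242], 0.79)]
scene cream_stand [] [([346, 190, 379, 212], 0.9)]
scene green_stand [([0.447, -0.188], [254, 360], 0.73)] [([337, 240, 378, 271], 0.65), ([350, 230, 369, 255], 0.6)]
scene spare_stand [([0.464, 0.146], [207, 245], 0.82)] [([229, 191, 263, 220], 0.57)]
scene glue_can [([0.677, -0.326], [213, 443], 0.72)] [([423, 165, 475, 235], 0.73)]
```

```bash
cat >> h.py <<'E'
ST=dict(black_stand=[.648,.043],rust_stand=[.464,.002],cream_stand=[.632,-.115],green_stand=[.455,-.183],spare_stand=[.469,.151])
def circ(xy,r,z): return np.array([[xy[0]+r*np.cos(t),xy[1]+r*np.sin(t),z] for t in np.linspace(0,2*np.pi,73)])
def overlay(n,img,circs,box,s,out,info=None):
    x0,y0,x1,y1=box
    im=cv2.resize(img[y0:y1,x0:x1,::-1],None,fx=s,fy=s,interpolation=cv2.INTER_CUBIC)
    for c,col in circs:
        p=np.array([(np.array(proj(n,q,info))-[x0-.5,y0-.5])*s for q in c]); cv2.polylines(im,[np.round(p).astype(int)],True,col,1)
    cv2.imwrite(out,im)
E
python3 - <<'E'
from h import *
g=manip.camera("top")
c=[(circ(ST[s],.05,.006),(0,255,255)) for s in ST]
c+=[(circ([.644,-.113],.0215,.068),(255,0,255)),(circ([.457,-.18],.0195,.061),(255,0,255)),(circ([.466,.006],.0175,.051),(255,0,255)),(circ([.642,.032],.0325,.036),(255,0,255))]
overlay("top",g,c,(235,140,415,260),4.4,"pics/t1.png")
E
```

```text
(no output)
```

View pics/t1.png

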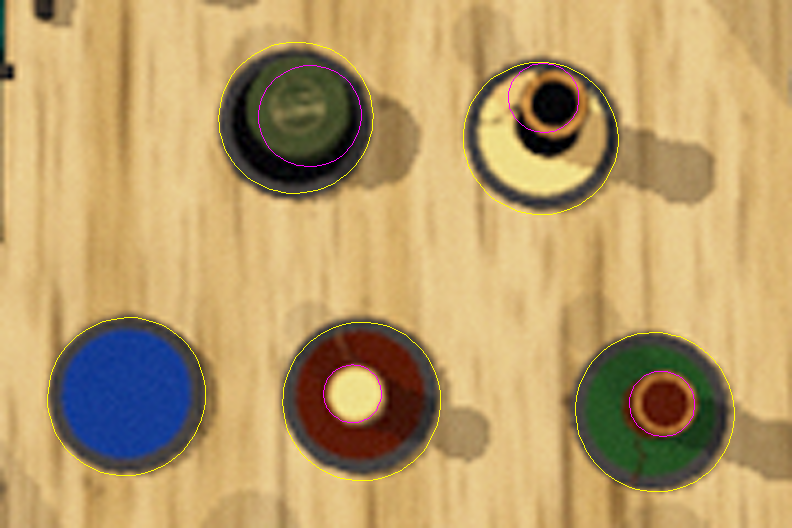

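```bash
cat >> h.py <<'E'
from scipy.spatial.transform import Rotation as Ro
def plan(xyz,yaw=None):
    "rows total in tool units to target TCP; yaw = world angle of tool y (mod pi)"
    o=manip.get_obs(); R=Ro.from_quat(o['ee_rot']).as_matrix(); p=o['position']
    y=np.degrees(np.arctan2(R[1,1],R[0,1]))
    print('clk',round(o['clock'],2),'pos',np.round(p,4),'yaw_y',round(y,2),'R',np.round(R,3).tolist(),'grip',round(o['grip_width'],3),'F',np.round(o['ft_force'],1))
    d=R.T@(np.array(xyz)-p)/.025
    print('shift units',np.round(d,2),end=' ')
    if yaw is not None: print('turn',[round(-(yaw-y+k),1) for k in(-180,0,180)],'(world-down x: turn +about x = yaw decreases)')
    else: print()
E
python3 -c "
from h import *
plan([.42,.0,.30],90)"
```

```text
clk 2.25 pos [0.2473 0.574  0.3039] yaw_y 66.69 R [[-0.0, 0.396, 0.918], [0.0, 0.918, -0.396], [-1.0, 0.0, -0.0]] grip 1.003 F [-0.3 -0.2  0. ]
shift units [  0.15 -18.35  15.43] turn [np.float64(156.7), np.float64(-23.3), np.float64(-203.3)] (world-down x: turn +about x = yaw decreases)
```

arm_command([
  [[0,0,-1,0.84,0],[0,0,-1,0.84,0],[0,0,-1,0.84,0],[0,0,-1,0.84,0],[0,0,-1,0.84,0],[0,0,-1,0.84,0],[0,0,-1,0.84,0],[0,0,-1,0.84,0],[0,0,-1,0.84,0],[0,0,-1,0.84,0],[0,0,-1,0.84,0],[0,0,-1,0.84,0]],
])

```text
clock: 3.25
position: [0.3602, 0.1972, 0.3041]
ee_rot: [0.143, 0.692, -0.143, 0.693]
ft_force: [1.0, 0.1, -0.1]
grip_width: 1.0
```

arm_command([
  [[0,0,-1,0.84,0],[0,0,-1,0.84,0],[0,0,-1,0.84,0],[0,0,-1,0.84,0],[0,0,-1,0.84,0],[0,0,-1,0.84,0],[0,0,0,0,-6],[0,0,0,0,-6],[0,0,0,0,-6],[0,0,0,0,-5.3],[0,0,0,0,0],[0,0,0,0,0]],
])

```text
clock: 4.25
position: [0.4164, 0.0112, 0.304]
ee_rot: [0.001, 0.707, -0.001, 0.707]
ft_force: [0.3, -0.2, 0.0]
grip_width: 1.0
```

```bash
python3 -c "
from h import *
plan([.42,.0,.30],90)
i=manip.camera_info('wrist');g=manip.camera('wrist');print(i['pose'])
print(manip.get_obs()['joint_pos'])
cv2.imwrite('pics/w1.png',g[:,:,::-1])
cv2.imwrite('pics/s1.png',manip.camera('scene')[:,:,::-1])
"
```

```text
clk 4.25 pos [0.4164 0.0112 0.304 ] yaw_y 89.83 R [[0.0, 0.003, 1.0], [0.0, 1.0, -0.003], [-1.0, 0.0, 0.0]] grip 1.0 F [ 0.3 -0.2  0. ]
shift units [ 0.16 -0.45  0.15] turn [np.float64(179.8), np.float64(-0.2), np.float64(-180.2)] (world-down x: turn +about x = yaw decreases)
[[ 3.50078299e-03  9.56170934e-01  2.92788129e-01  3.41510594e-01]
 [ 9.99993013e-01 -3.73116748e-03  2.28408725e-04  1.07863404e-02]
 [ 1.31083933e-03  2.92785284e-01 -9.56177316e-01  3.74659903e-01]
 [ 0.00000000e+00  0.00000000e+00  0.00000000e+00  1.00000000e+00]]
[-0.70396754 -0.19162866  0.50980384  1.9910493   0.0958585   1.31911124
  1.3415954 ]
```

View pics/w1.png

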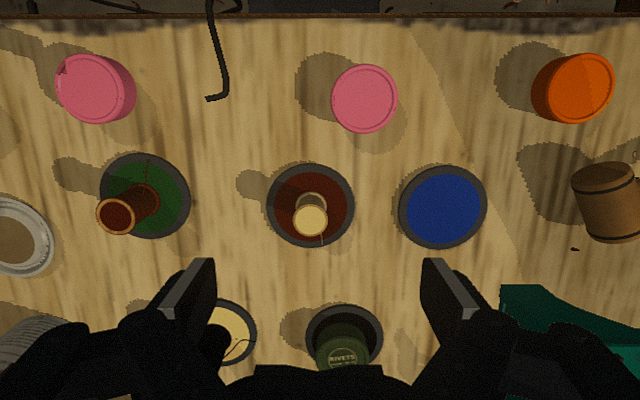

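View pics/s1.png

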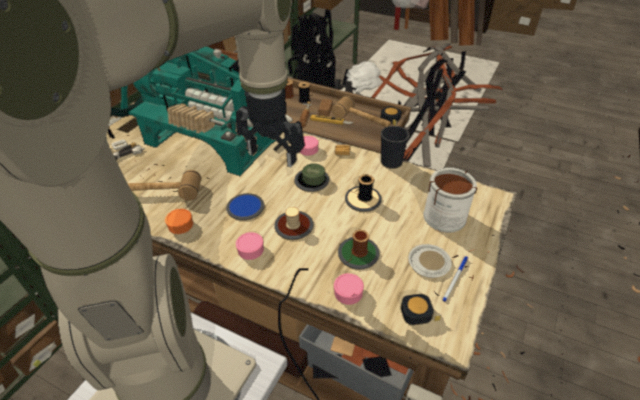

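```bash
cat > ov.py <<'E'
from h import *
import sys
ST=dict(black_stand=[.6455,.043],rust_stand=[.466,.002],cream_stand=[.634,-.116],green_stand=[.455,-.183],spare_stand=[.469,.151])
OB={'b':([.641,-.1195],.0215,.068),'r':([.457,-.181],.0195,.061),'c':([.466,.004],.0175,.051),'t':([.646,.039],.0325,.036)}
def ov(out,box,s,n='wrist'):
    i=manip.camera_info(n);g=manip.camera(n)
    c=[(circ(ST[k],.05,.006),(0,255,255)) for k in ST]
    for p,r,h in OB.values(): c+=[(circ(p,r,h),(255,0,255)),(circ(p,r,.006),(255,255,0))]
    overlay(n,g,c,box,s,out,i)
E
python3 -c "
from ov import *
ov('pics/w2.png',(80,130,500,400),1.9)"
```

```text
(no output)
```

View pics/w2.png

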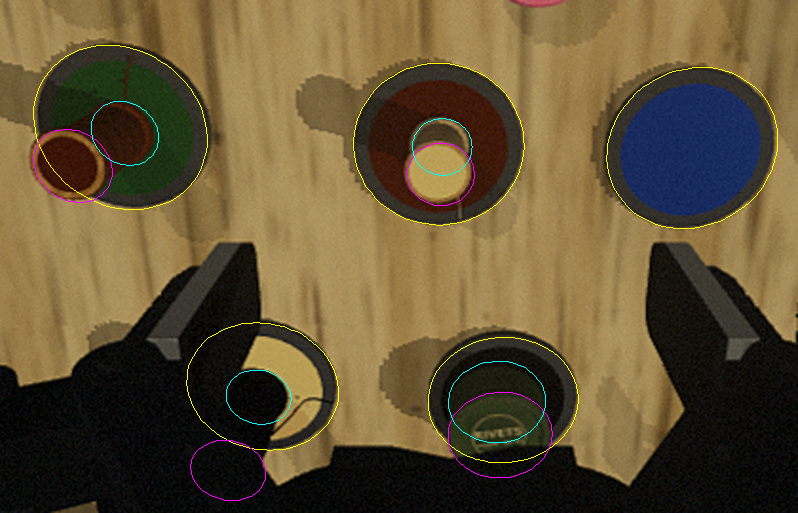

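```bash
python3 -c "
from h import *
plan([.466,.0045,.086],90)"
```

```text
clk 4.4 pos [0.4164 0.0112 0.3039] yaw_y 89.86 R [[0.0, 0.002, 1.0], [0.0, 1.0, -0.002], [-1.0, 0.0, 0.0]] grip 0.999 F [ 0.2  0.7 -0.1]
shift units [ 8.72 -0.27  1.98] turn [np.float64(179.9), np.float64(-0.1), np.float64(-180.1)] (world-down x: turn +about x = yaw decreases)
```

arm_command([
  [[0,0.8,-0.09,0.66,0],[0,0.8,-0.09,0.66,0],[0,0.8,-0.09,0.66,0],[0,0.8,0,0,0],[0,0.8,0,0,0],[0,0.8,0,0,0],[0,0.8,0,0,0],[0,0.8,0,0,0],[0,0.8,0,0,0],[0,0.8,0,0,0],[0,0.72,0,0,0],[0,0,0,0,0]],
], force=30)

```text
clock: 5.4
position: [0.4641, 0.0043, 0.0831]
ee_rot: [-0.0, 0.709, -0.001, 0.705]
ft_force: [-1.2, 0.5, 0.1]
grip_width: 1.002
```

```bash
python3 -c "
from ov import *
plan([.466,.0045,.086],90)
g=manip.camera('wrist');cv2.imwrite('pics/w3.png',g[:,:,::-1])"
```

```text
clk 5.4 pos [0.4641 0.0043 0.0831] yaw_y 89.92 R [[-0.005, 0.001, 1.0], [-0.001, 1.0, -0.001], [-1.0, -0.001, -0.005]] grip 1.002 F [-1.2  0.5  0.1]
shift units [-0.12  0.01  0.08] turn [np.float64(179.9), np.float64(-0.1), np.float64(-180.1)] (world-down x: turn +about x = yaw decreases)
```

View pics/w3.png

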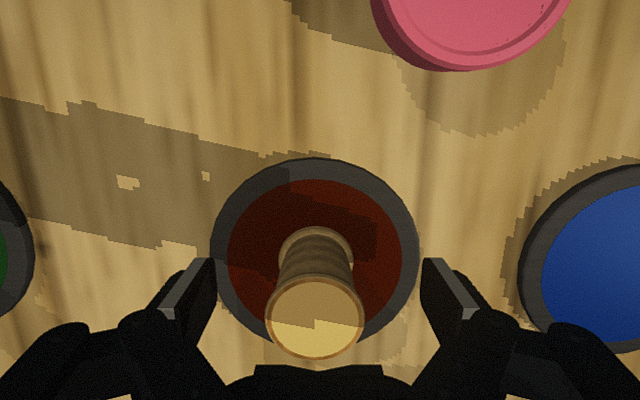

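arm_command([
  [[0,0,0,0,0],[0.6,0,0,0,0],[0.8,0,0,0,0],[1,0,0,0,0],[1,0,0,0,0],[1,0,0,0,0],[1,0,0,0,0],[1,0,0,0,0],[1,0,0,0,0],[1,0,0,0,0]],
], force=40)

```text
clock: 6.28
position: [0.4662, 0.0045, 0.0866]
ee_rot: [0.0, 0.707, 0.0, 0.707]
ft_force: [-1.7, 0.1, 7.3]
grip_width: 0.4
```

```bash
python3 -c "
from ov import *
plan([.469,.151,.19],90)
g=manip.camera('wrist');cv2.imwrite('pics/w4.png',g[:,:,::-1])"
```

```text
clk 6.28 pos [0.4662 0.0045 0.0866] yaw_y 89.98 R [[0.001, 0.0, 1.0], [0.001, 1.0, -0.0], [-1.0, 0.001, 0.001]] grip 0.4 F [-1.7  0.1  7.3]
shift units [-4.13  5.86  0.11] turn [np.float64(180.0), np.float64(-0.0), np.float64(-180.0)] (world-down x: turn +about x = yaw decreases)
```

View pics/w4.png

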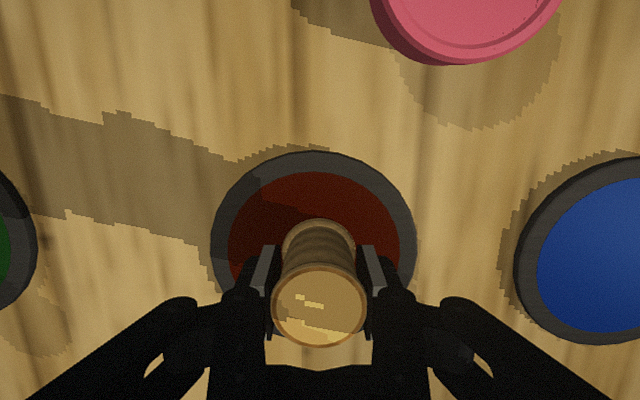

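arm_command([
  [[1,-0.5,0,0,0],[1,-1,0,0,0],[1,-1,0.3,0,0],[1,0,0.8,0.02,0],[1,0,0.8,0.02,0],[1,0,0.9,0.02,0],[1,0,0.9,0.02,0],[1,0,0.9,0.02,0],[1,0,0.8,0.01,0],[1,0,0.46,0,0],[1,0,0,0,0],[1,0,0,0,0]],
])

```text
clock: 7.33
position: [0.4686, 0.1505, 0.1484]
ee_rot: [-0.0, 0.707, 0.0, 0.707]
ft_force: [-0.6, -0.4, -0.2]
grip_width: 0.399
```

```bash
python3 -c "
from ov import *
OB={}
import ov; ov.OB.clear()
plan([.469,.151,.0875],90)
ov.ov('pics/w5.png',(0,0,640,400),1.2)"
```

```text
clk 7.33 pos [0.4686 0.1505 0.1484] yaw_y 90.02 R [[-0.0, -0.0, 1.0], [-0.0, 1.0, 0.0], [-1.0, -0.0, -0.0]] grip 0.399 F [-0.6 -0.4 -0.2]
shift units [2.43 0.02 0.02] turn [np.float64(180.0), np.float64(0.0), np.float64(-180.0)] (world-down x: turn +about x = yaw decreases)
```

View pics/w5.png

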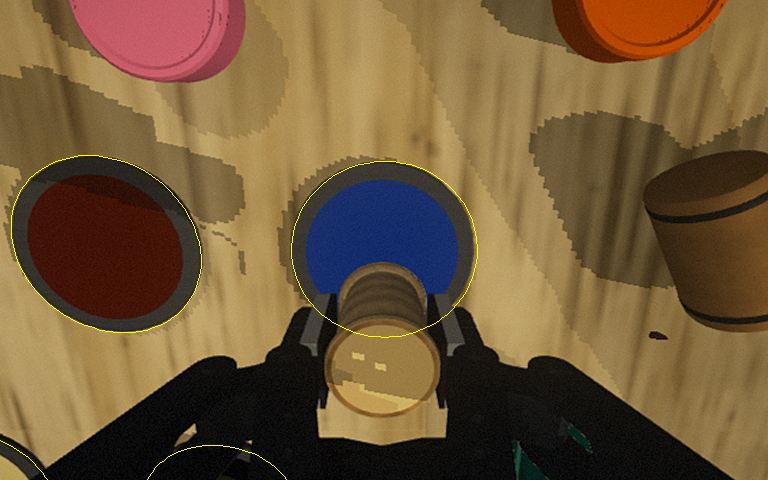

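arm_command([
  [[1,0.6,0,0,0],[1,0.8,0,0,0],[1,0.6,0,0,0],[1,0.3,0,0,0],[1,0.13,0,0,0],[1,0,0,0,0],[1,0,0,0,0],[0.4,0,0,0,0],[0,0,0,0,0],[0,0,0,0,0],[0,0,0,0,0],[0,0,0,0,0]],
])

```text
clock: 8.38
position: [0.4687, 0.151, 0.0879]
ee_rot: [0.0, 0.707, 0.0, 0.707]
ft_force: [0.3, -0.9, -0.2]
grip_width: 1.003
```

```bash
python3 -c "
from ov import *
plan([.456,-.182,.17],90)
g=manip.camera('wrist');cv2.imwrite('pics/w6.png',g[:,:,::-1])"
```

```text
clk 8.38 pos [0.4687 0.151  0.0879] yaw_y 90.0 R [[0.0, -0.0, 1.0], [0.0, 1.0, 0.0], [-1.0, 0.0, 0.0]] grip 1.003 F [ 0.3 -0.9 -0.2]
shift units [ -3.29 -13.32  -0.51] turn [np.float64(180.0), np.float64(0.0), np.float64(-180.0)] (world-down x: turn +about x = yaw decreases)
```

View pics/w6.png

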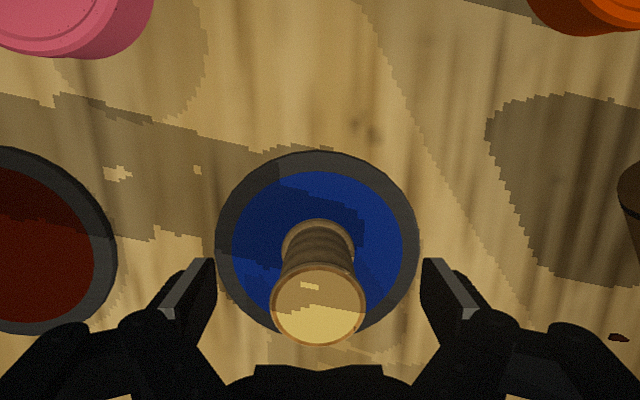

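arm_command([
  [[0,-0.6,0,0,0],[0,-0.9,0,0,0],[0,-0.9,0,0,0],[0,-0.9,-0.5,0,0],[0,0,-0.9,-0.05,0],[0,0,-1,-0.05,0],[0,0,-1,-0.05,0],[0,0,-1,-0.05,0],[0,0,-1,-0.05,0],[0,0,-1,-0.05,0],[0,0,-1,-0.05,0],[0,0,-1,-0.05,0]],
])

```text
clock: 9.43
position: [0.4584, -0.0602, 0.1703]
ee_rot: [0.0, 0.707, 0.0, 0.707]
ft_force: [0.5, -0.4, -0.6]
grip_width: 0.996
```

arm_command([
  [[0,0,-1,-0.05,0],[0,0,-1,-0.05,0],[0,0,-1,0,0],[0,0,-1,0,0],[0,0,-0.6,0,0],[0,0,-0.32,0,0],[0,0,0,0,0],[0,0,0,0,0]],
])

```text
clock: 10.1
position: [0.4561, -0.1816, 0.17]
ee_rot: [0.0, 0.707, -0.0, 0.707]
ft_force: [0.3, 0.2, 0.2]
grip_width: 1.002
```

```bash
python3 -c "
from ov import *
import ov
plan([.4565,-.182,.090],90)
ov.OB={'r':([.457,-.182],.0195,.061)}
ov.ov('pics/w7.png',(0,0,640,400),1.2)"
```

```text
clk 10.1 pos [ 0.4561 -0.1816  0.17  ] yaw_y 89.98 R [[-0.0, 0.0, 1.0], [0.0, 1.0, -0.0], [-1.0, 0.0, -0.0]] grip 1.002 F [0.3 0.2 0.2]
shift units [ 3.2  -0.02  0.02] turn [np.float64(180.0), np.float64(-0.0), np.float64(-180.0)] (world-down x: turn +about x = yaw decreases)
```

View pics/w7.png

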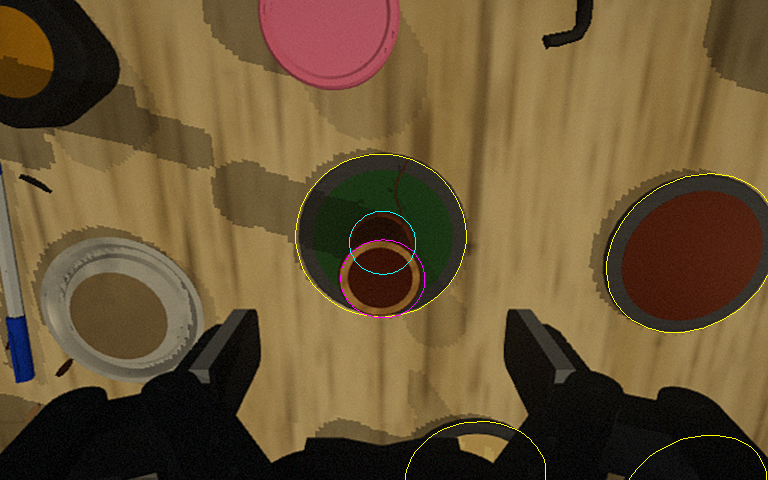

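arm_command([
  [[0,0.6,0,0,0],[0,0.8,0,0,0],[0,0.8,0,0,0],[0,0.6,0,0,0],[0,0.4,0,0,0],[0,0,0,0,0],[0.6,0,0,0,0],[1,0,0,0,0],[1,0,0,0,0],[1,0,0,0,0],[1,0,0,0,0],[1,0,0,0,0]],
], force=40)

```text
clock: 11.15
position: [0.4567, -0.1821, 0.0911]
ee_rot: [0.0, 0.707, 0.0, 0.708]
ft_force: [-2.0, 0.1, 6.7]
grip_width: 0.443
```

```bash
python3 -c "
from ov import *
plan([.466,.002,.17],90)"
```

```text
clk 11.15 pos [ 0.4567 -0.1821  0.0911] yaw_y 89.99 R [[0.001, 0.0, 1.0], [0.0, 1.0, -0.0], [-1.0, 0.0, 0.001]] grip 0.443 F [-2.   0.1  6.7]
shift units [-3.15  7.37  0.38] turn [np.float64(180.0), np.float64(-0.0), np.float64(-180.0)] (world-down x: turn +about x = yaw decreases)
```

arm_command([
  [[1,-0.5,0,0,0],[1,-0.9,0,0,0],[1,-0.9,0,0,0],[1,-0.7,0.5,0.04,0],[1,0,0.9,0.05,0],[1,0,0.9,0.05,0],[1,0,0.9,0.05,0],[1,0,0.9,0.05,0],[1,0,0.9,0.05,0],[1,0,0.9,0.05,0],[1,0,0.9,0.04,0],[1,0,0.57,0,0]],
])

```text
clock: 12.15
position: [0.4658, 0.0043, 0.1662]
ee_rot: [-0.0, 0.707, 0.001, 0.707]
ft_force: [-0.5, -0.3, -1.1]
grip_width: 0.441
```

arm_command([
  [[1,0,0,0,0],[1,0,0,0,0],[1,0,0,0,0]],
])

```text
clock: 12.4
position: [0.4657, 0.0012, 0.1657]
ee_rot: [0.0, 0.707, -0.0, 0.707]
ft_force: [0.5, -0.7, -0.9]
grip_width: 0.441
```

```bash
python3 -c "
from ov import *
import ov
plan([.466,.002,.0915],90)
ov.OB={}
ov.ov('pics/w8.png',(0,0,640,400),1.2)"
```

```text
clk 12.4 pos [0.4657 0.0012 0.1657] yaw_y 89.94 R [[0.001, 0.001, 1.0], [-0.0, 1.0, -0.001], [-1.0, -0.0, 0.001]] grip 0.441 F [ 0.5 -0.7 -0.9]
shift units [2.97 0.03 0.01] turn [np.float64(179.9), np.float64(-0.1), np.float64(-180.1)] (world-down x: turn +about x = yaw decreases)
```

View pics/w8.png

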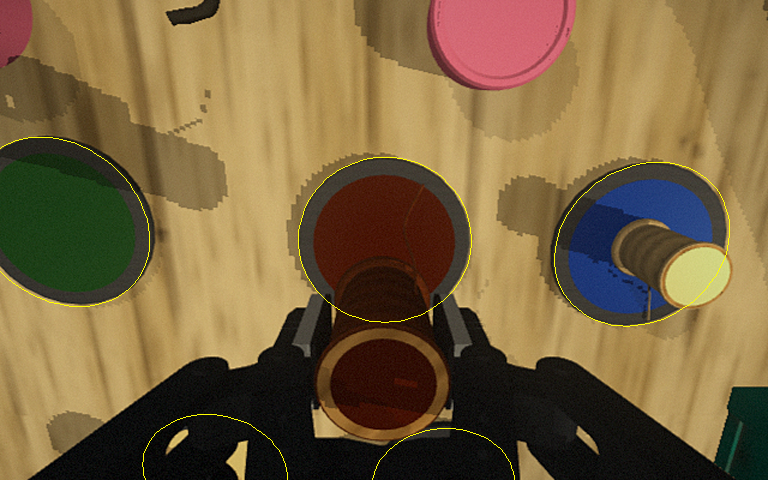

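Aligned over the rust stand; the cream spool stands in the middle of blue. Lower, release.

arm_command([
  [[1,0.6,0.03,0,0],[1,0.8,0,0,0],[1,0.7,0,0,0],[1,0.5,0,0,0],[1,0.25,0,0,0],[1,0.12,0,0,0],[1,0,0,0,0],[1,0,0,0,0],[0.4,0,0,0,0],[0,0,0,0,0],[0,0,0,0,0],[0,0,0,0,0]],
])

```text
clock: 13.45
position: [0.4658, 0.003, 0.0911]
ee_rot: [0.0, 0.707, 0.0, 0.707]
ft_force: [-0.4, -0.6, -0.5]
grip_width: 0.977
```

```bash
python3 -c "
from ov import *
plan([.645,.039,.17],90)
g=manip.camera('wrist');cv2.imwrite('pics/w9.png',g[:,:,::-1])"
```

```text
clk 13.45 pos [0.4658 0.003  0.0911] yaw_y 90.0 R [[0.0, 0.0, 1.0], [0.0, 1.0, -0.0], [-1.0, 0.0, 0.0]] grip 0.977 F [-0.4 -0.6 -0.5]
shift units [-3.15  1.44  7.17] turn [np.float64(180.0), np.float64(-0.0), np.float64(-180.0)] (world-down x: turn +about x = yaw decreases)
```

View pics/w9.png

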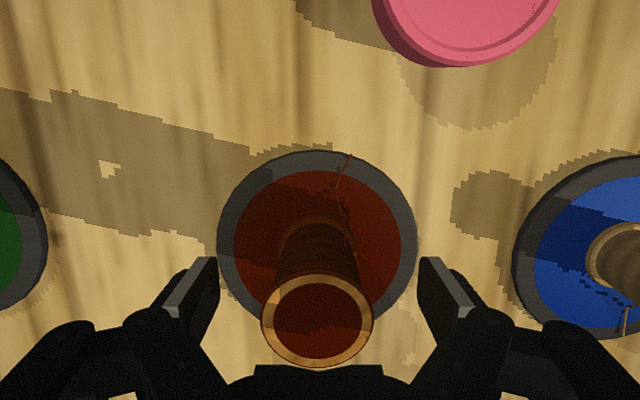

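arm_command([
  [[0,-0.6,0,0,0],[0,-0.9,0,0,0],[0,-0.9,0,0,0],[0,-0.75,0,0.4,0],[0,0,0.2,0.8,0],[0,0,0.2,0.9,0],[0,0,0.2,0.9,0],[0,0,0.2,0.9,0],[0,0,0.2,0.9,0],[0,0,0.2,0.9,0],[0,0,0.24,0.9,0],[0,0,0,0.5,0]],
])

```text
clock: 14.5
position: [0.6449, 0.0408, 0.1692]
ee_rot: [-0.001, 0.707, 0.001, 0.707]
ft_force: [0.4, -0.2, 0.3]
grip_width: 1.001
```

arm_command([
  [[0,0,0,0.07,0],[0,0,0,0,0],[0,0,0,0,0]],
])

```text
clock: 14.75
position: [0.6442, 0.0384, 0.1694]
ee_rot: [0.0, 0.707, -0.0, 0.707]
ft_force: [-1.1, 0.4, 0.8]
grip_width: 1.002
```

```bash
python3 -c "
from ov import *
import ov
plan([.645,.039,.076],90)
ov.OB={'t':([.645,.039],.0325,.036)}
ov.ov('pics/w10.png',(0,0,640,400),1.2)
cv2.imwrite('pics/s2.png',manip.camera('scene')[:,:,::-1])"
```

```text
clk 14.75 pos [0.6442 0.0384 0.1694] yaw_y 89.96 R [[-0.001, 0.001, 1.0], [-0.0, 1.0, -0.001], [-1.0, -0.0, -0.001]] grip 1.002 F [-1.1  0.4  0.8]
shift units [3.74 0.02 0.04] turn [np.float64(180.0), np.float64(-0.0), np.float64(-180.0)] (world-down x: turn +about x = yaw decreases)
```

View pics/w10.png

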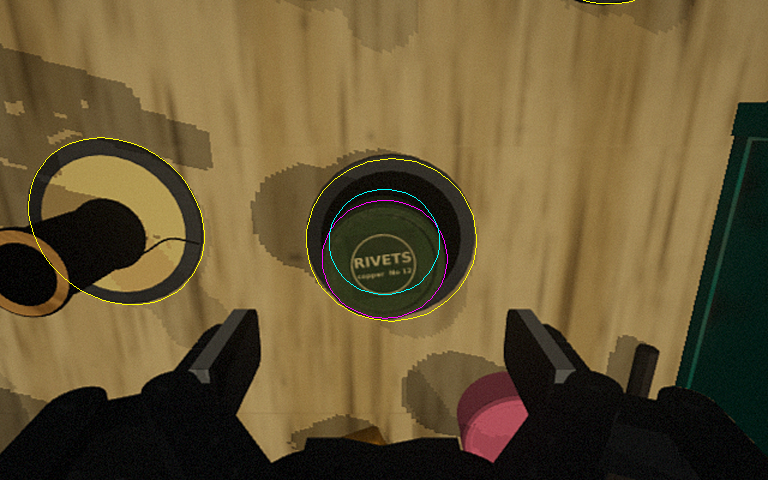

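View pics/s2.png

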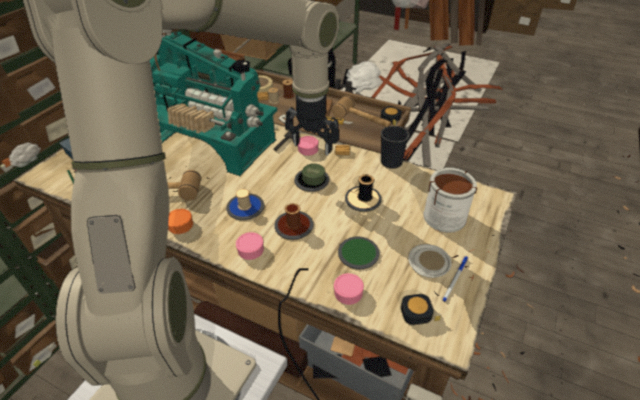

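```bash
python3 -c "
from ov import *
n='wrist';i=manip.camera_info(n);g=manip.camera(n)
g=np.clip((g/255.)**.45*255,0,255).astype(np.uint8)
overlay(n,g,[(circ([.6455,.043],.05,.006),(0,255,255)),(circ([.645,.039],.0325,.036),(255,0,255))],(230,110,420,280),4,'pics/w11.png',i)"
```

```text
(no output)
```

View pics/w11.png

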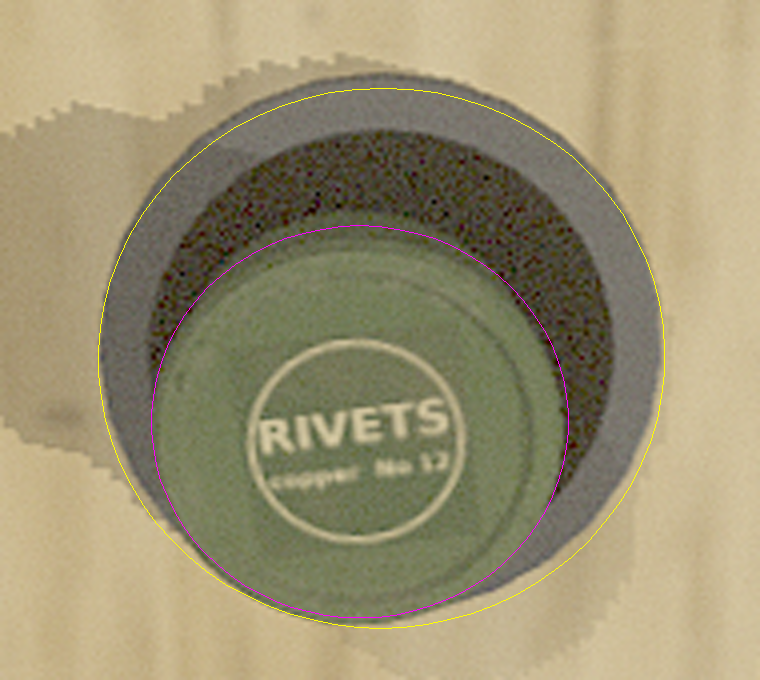

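arm_command([
  [[0,0.6,0.02,0.1,0],[0,0.8,0,0,0],[0,0.8,0,0,0],[0,0.8,0,0,0],[0,0.5,0,0,0],[0,0.24,0,0,0],[0,0,0,0,0],[0,0,0,0,0]],
])

```text
clock: 15.57
position: [0.6476, 0.0393, 0.0766]
ee_rot: [0.0, 0.707, -0.0, 0.707]
ft_force: [-0.1, 0.3, 0.9]
grip_width: 0.999
```

```bash
python3 -c "
from ov import *
plan([.6465,.039,.076],90)
g=manip.camera('wrist');g=np.clip((g/255.)**.6*255,0,255).astype(np.uint8);cv2.imwrite('pics/w12.png',g[:,:,::-1])"
```

```text
clk 15.57 pos [0.6476 0.0393 0.0766] yaw_y 89.99 R [[0.0, 0.0, 1.0], [0.0, 1.0, -0.0], [-1.0, 0.0, 0.0]] grip 0.999 F [-0.1  0.3  0.9]
shift units [ 0.02 -0.01 -0.05] turn [np.float64(180.0), np.float64(-0.0), np.float64(-180.0)] (world-down x: turn +about x = yaw decreases)
```

View pics/w12.png

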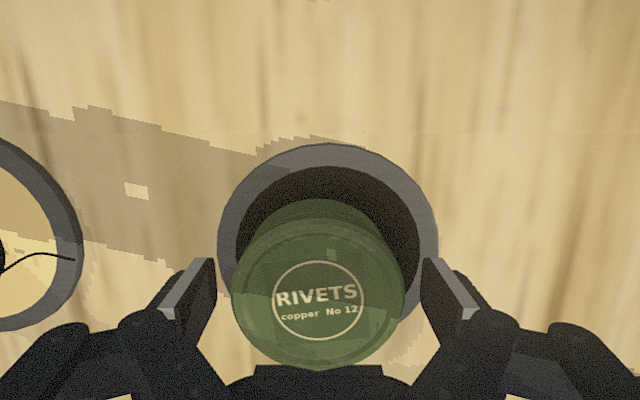

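arm_command([
  [[0,0.1,0,-0.05,0],[0.1,0,0,0,0],[0.3,0,0,0,0],[1,0,0,0,0],[1,0,0,0,0],[1,0,0,0,0],[1,0,0,0,0],[1,0,0,0,0]],
], force=45)

```text
clock: 16.28
position: [0.6465, 0.0394, 0.0746]
ee_rot: [0.0, 0.707, 0.0, 0.707]
ft_force: [-2.0, -0.4, 5.2]
grip_width: 0.734
```

arm_command([
  [[1,0,0,0,0],[1,-0.5,0,0,0],[1,-0.7,0,0,0],[1,-0.8,0,0,0],[1,-0.8,0,0,0],[1,-0.8,0,0,0],[1,0,0,0,0]],
])

```text
clock: 16.87
position: [0.648, 0.0391, 0.1688]
ee_rot: [0.001, 0.705, 0.0, 0.709]
ft_force: [0.1, -0.5, -0.2]
grip_width: 0.736
```

```bash
python3 -c "
from ov import *
plan([.455,-.183,.17],90)
g=manip.camera('wrist');g=np.clip((g/255.)**.6*255,0,255).astype(np.uint8);cv2.imwrite('pics/w13.png',g[:,:,::-1])"
```

```text
clk 16.87 pos [0.648  0.0391 0.1688] yaw_y 89.97 R [[0.006, 0.0, 1.0], [0.001, 1.0, -0.0], [-1.0, 0.001, 0.006]] grip 0.736 F [ 0.1 -0.5 -0.2]
shift units [-0.11 -8.89 -7.72] turn [np.float64(180.0), np.float64(-0.0), np.float64(-180.0)] (world-down x: turn +about x = yaw decreases)
```

View pics/w13.png

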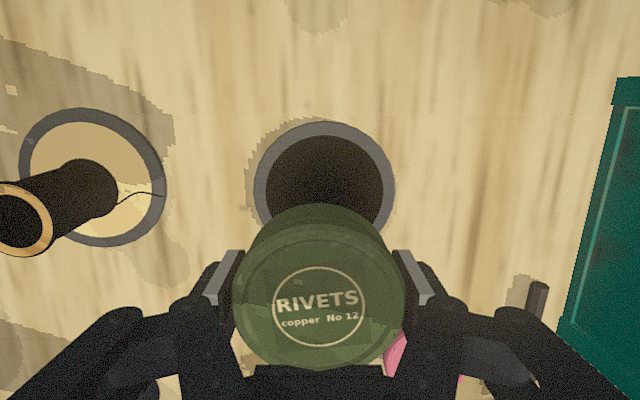

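arm_command([
  [[1,0,-0.5,-0.4,0],[1,0,-0.8,-0.7,0],[1,0,-0.8,-0.7,0],[1,0,-0.8,-0.7,0],[1,0,-0.8,-0.7,0],[1,0,-0.8,-0.7,0],[1,0,-0.8,-0.7,0],[1,0,-0.8,-0.7,0],[1,0,-0.8,-0.7,0],[1,0,-0.8,-0.7,0],[1,0,-0.8,-0.7,0],[1,0,-0.39,-0.3,0]],
])

```text
clock: 17.92
position: [0.4508, -0.1851, 0.163]
ee_rot: [0.001, 0.708, -0.001, 0.706]
ft_force: [0.2, -0.1, -1.4]
grip_width: 0.737
```

arm_command([
  [[1,0,0,0,0],[1,0,0,0,0],[1,0,0,0,0],[1,0,0,0,0]],
])

```text
clock: 18.25
position: [0.4544, -0.1817, 0.1635]
ee_rot: [-0.001, 0.707, 0.001, 0.707]
ft_force: [-0.8, 0.3, -2.1]
grip_width: 0.737
```

```bash
sed -i 's/\[.6455,.043\]/[.643,.043]/' ov.py; python3 -c "
from ov import *
import ov
plan([.455,-.183,.0755],90)
ov.OB={}
ov.ov('pics/w14.png',(0,0,640,400),1.2)"
```

```text
clk 18.25 pos [ 0.4544 -0.1817  0.1635] yaw_y 90.1 R [[-0.0, -0.002, 1.0], [0.0, 1.0, 0.002], [-1.0, 0.0, -0.0]] grip 0.737 F [-0.8  0.3 -2.1]
shift units [ 3.52 -0.05  0.02] turn [np.float64(180.1), np.float64(0.1), np.float64(-179.9)] (world-down x: turn +about x = yaw decreases)
```

View pics/w14.png

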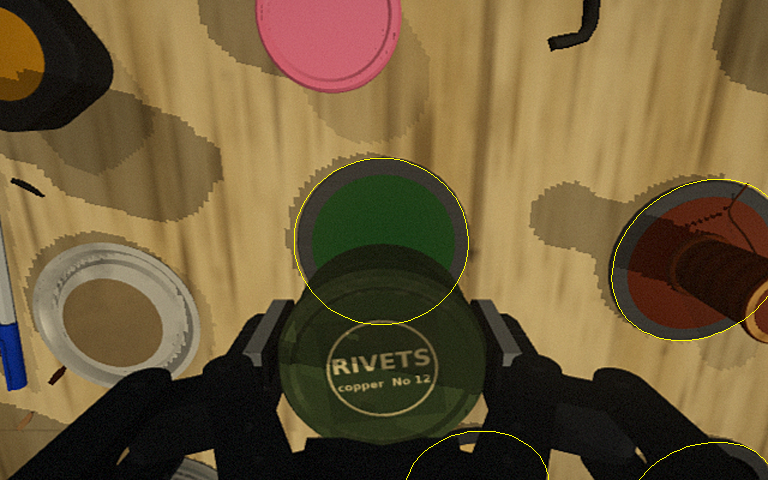

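arm_command([
  [[1,0.6,-0.02,0,0],[1,0.8,-0.02,0,0],[1,0.8,0,0,0],[1,0.7,0,0,0],[1,0.4,0,0,0],[1,0.22,0,0,0],[1,0,0,0,0],[1,0,0,0,0],[1,0,0,0,0]],
])

```text
clock: 19.05
position: [0.4542, -0.1838, 0.0761]
ee_rot: [-0.0, 0.707, 0.0, 0.707]
ft_force: [-0.5, 0.3, -2.0]
grip_width: 0.734
```

arm_command([
  [[0.2,0,0,0,0],[0,0,0,0,0],[0,0,0,0,0],[0,0,0,0,0]],
])

```text
clock: 19.38
position: [0.4538, -0.1838, 0.0759]
ee_rot: [0.0, 0.707, 0.0, 0.707]
ft_force: [-0.5, 0.1, -0.1]
grip_width: 1.0
```

```bash
python3 -c "
from ov import *
plan([.641,-.1195,.18],90)
g=manip.camera('wrist');cv2.imwrite('pics/w15.png',g[:,:,::-1])"
```

```text
clk 19.38 pos [ 0.4538 -0.1838  0.0759] yaw_y 90.0 R [[0.001, 0.0, 1.0], [0.0, 1.0, -0.0], [-1.0, 0.0, 0.001]] grip 1.0 F [-0.5  0.1 -0.1]
shift units [-4.16  2.57  7.49] turn [np.float64(180.0), np.float64(-0.0), np.float64(-180.0)] (world-down x: turn +about x = yaw decreases)
```

View pics/w15.png

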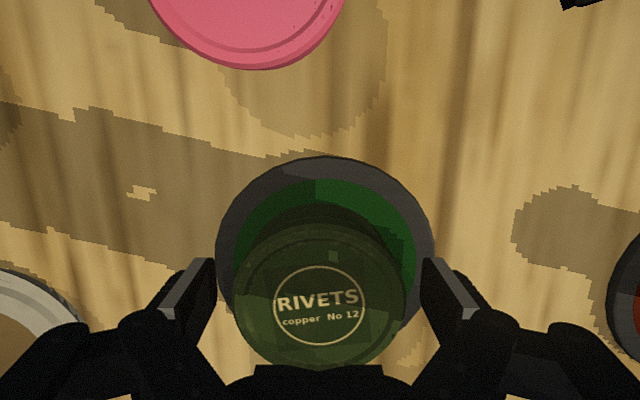

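arm_command([
  [[0,-0.6,0,0,0],[0,-0.9,0,0,0],[0,-0.9,0,0,0],[0,-0.9,0,0,0],[0,-0.86,0.25,0.5,0],[0,0,0.35,0.9,0],[0,0,0.35,0.9,0],[0,0,0.35,0.9,0],[0,0,0.35,0.9,0],[0,0,0.35,0.9,0],[0,0,0.35,0.9,0],[0,0,0.22,0.9,0]],
])

```text
clock: 20.43
position: [0.6247, -0.1182, 0.1793]
ee_rot: [-0.0, 0.707, 0.001, 0.707]
ft_force: [0.4, -0.3, 0.4]
grip_width: 1.002
```

arm_command([
  [[0,0,0,0.5,0],[0,0,0,0.19,0],[0,0,0,0,0],[0,0,0,0,0],[0,0,0,0,0]],
])

```text
clock: 20.85
position: [0.64, -0.1203, 0.1797]
ee_rot: [0.0, 0.707, -0.0, 0.707]
ft_force: [0.0, 0.2, 0.1]
grip_width: 0.997
```

```bash
python3 -c "
from ov import *
import ov
plan([.641,-.1195,.094],90)
ov.OB={'b':([.641,-.1195],.0215,.068)}
ov.ov('pics/w16.png',(0,0,640,400),1.2)"
```

```text
clk 20.85 pos [ 0.64   -0.1203  0.1797] yaw_y 89.93 R [[-0.0, 0.001, 1.0], [0.0, 1.0, -0.001], [-1.0, 0.0, -0.0]] grip 0.997 F [0.  0.2 0.1]
shift units [3.43 0.03 0.04] turn [np.float64(179.9), np.float64(-0.1), np.float64(-180.1)] (world-down x: turn +about x = yaw decreases)
```

View pics/w16.png

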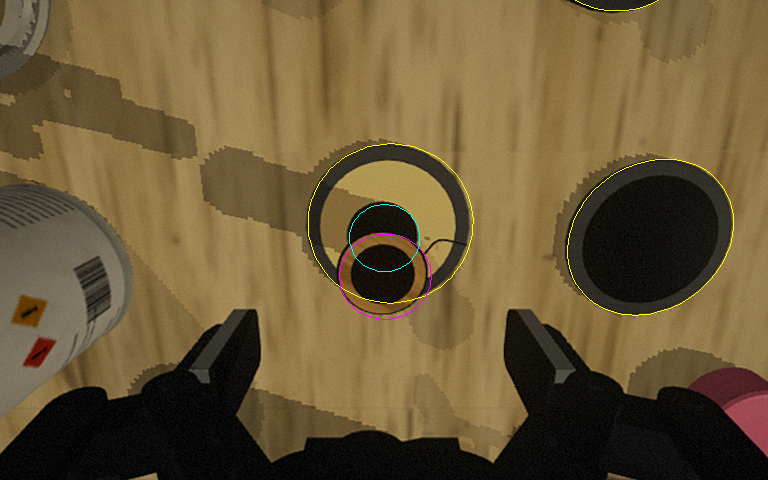

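arm_command([
  [[0,0.6,0,0,0],[0,0.8,0,0,0],[0,0.8,0,0,0],[0,0.7,0,0,0],[0,0.4,0,0,0],[0,0.13,0,0,0],[0,0,0,0,0],[0.6,0,0,0,0],[1,0,0,0,0],[1,0,0,0,0],[1,0,0,0,0],[1,0,0,0,0]],
], force=40)

```text
clock: 21.9
position: [0.6414, -0.1196, 0.0949]
ee_rot: [0.0, 0.707, 0.0, 0.708]
ft_force: [-1.2, 0.4, 6.9]
grip_width: 0.487
```

arm_command([
  [[1,0,0,0,0],[1,-0.5,0,0,0],[1,-0.7,0,0,0],[1,-0.8,0,0,0],[1,-0.8,0,0,0],[1,-0.4,0,0,0],[1,0,0,0,0]],
])

```text
clock: 22.48
position: [0.6419, -0.12, 0.1769]
ee_rot: [0.0, 0.706, -0.0, 0.709]
ft_force: [0.1, 0.1, 0.0]
grip_width: 0.486
```

```bash
python3 -c "
from ov import *
plan([.643,.043,.17],90)"
```

```text
clk 22.48 pos [ 0.6419 -0.12    0.1769] yaw_y 89.98 R [[0.004, 0.0, 1.0], [-0.0, 1.0, -0.0], [-1.0, -0.0, 0.004]] grip 0.486 F [0.1 0.1 0. ]
shift units [0.27 6.52 0.04] turn [np.float64(180.0), np.float64(-0.0), np.float64(-180.0)] (world-down x: turn +about x = yaw decreases)
```

arm_command([
  [[1,0,0.5,0,0],[1,0,0.8,0,0],[1,0,0.9,0.02,0],[1,0,0.9,0.02,0],[1,0,0.9,0,0],[1,0,0.9,0,0],[1,0,0.8,0,0],[1,0,0.5,0,0],[1,0,0.3,0,0],[1,0,0,0,0],[1,0,0,0,0],[1,0,0,0,0]],
])

```text
clock: 23.48
position: [0.6418, 0.0412, 0.1738]
ee_rot: [0.0, 0.707, -0.001, 0.707]
ft_force: [-0.4, -0.0, -0.2]
grip_width: 0.489
```

```bash
python3 -c "
from ov import *
import ov
plan([.643,.043,.0955],90)
ov.OB={}
ov.ov('pics/w17.png',(0,0,640,400),1.2)"
```

```text
clk 23.48 pos [0.6418 0.0412 0.1738] yaw_y 89.88 R [[-0.0, 0.002, 1.0], [-0.001, 1.0, -0.002], [-1.0, -0.001, -0.0]] grip 0.489 F [-0.4 -0.  -0.2]
shift units [3.13 0.08 0.05] turn [np.float64(179.9), np.float64(-0.1), np.float64(-180.1)] (world-down x: turn +about x = yaw decreases)
```

View pics/w17.png

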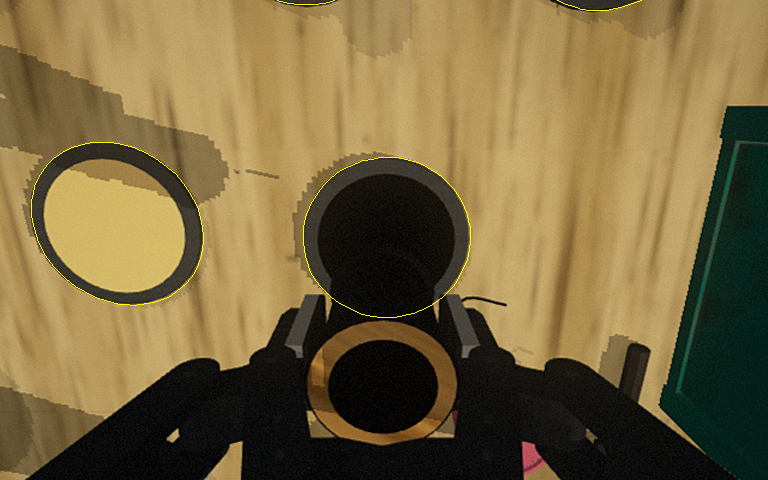

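arm_command([
  [[1,0.6,0.07,0.05,0],[1,0.8,0,0,0],[1,0.7,0,0,0],[1,0.6,0,0,0],[1,0.3,0,0,0],[1,0.13,0,0,0],[1,0,0,0,0],[1,0,0,0,0],[0.4,0,0,0,0],[0,0,0,0,0],[0,0,0,0,0],[0,0,0,0,0]],
])

```text
clock: 24.53
position: [0.6433, 0.0447, 0.0958]
ee_rot: [0.0, 0.707, -0.0, 0.707]
ft_force: [0.0, -0.2, 0.8]
grip_width: 0.985
```

```bash
python3 -c "
from ov import *
plan([.4687,.151,.18],90)
g=manip.camera('wrist');cv2.imwrite('pics/w18.png',g[:,:,::-1])"
```

```text
clk 24.53 pos [0.6433 0.0447 0.0958] yaw_y 89.99 R [[0.0, 0.0, 1.0], [0.0, 1.0, -0.0], [-1.0, 0.0, 0.0]] grip 0.985 F [ 0.  -0.2  0.8]
shift units [-3.37  4.25 -6.98] turn [np.float64(180.0), np.float64(-0.0), np.float64(-180.0)] (world-down x: turn +about x = yaw decreases)
```

View pics/w18.png

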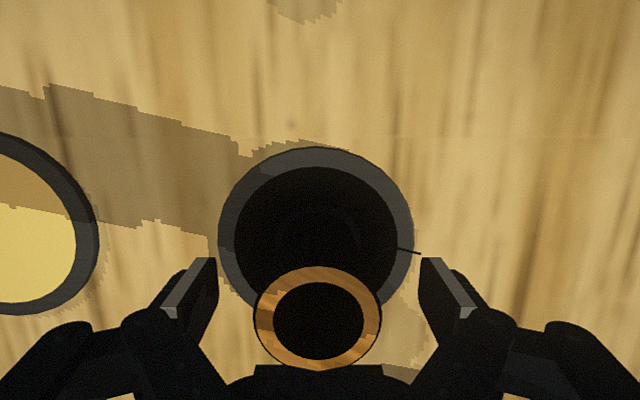

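arm_command([
  [[0,-0.6,0,0,0],[0,-0.9,0,0,0],[0,-0.9,0,0,0],[0,-0.97,0,-0.3,0],[0,0,0,-0.9,0],[0,0,0,-0.9,0],[0,0,0,-0.9,0],[0,0,0.3,-0.9,0],[0,0,0.5,-0.9,0],[0,0,0.7,-0.9,0],[0,0,0.8,-0.9,0],[0,0,0.8,-0.38,0]],
])

```text
clock: 25.58
position: [0.4665, 0.1224, 0.1807]
ee_rot: [0.001, 0.707, 0.0, 0.707]
ft_force: [0.9, 0.7, -0.7]
grip_width: 1.003
```

arm_command([
  [[0,0,0.8,0,0],[0,0,0.35,0,0],[0,0,0,0,0],[0,0,0,0,0],[0,0,0,0,0]],
])

```text
clock: 26.0
position: [0.4692, 0.1494, 0.1801]
ee_rot: [0.001, 0.707, -0.001, 0.707]
ft_force: [-0.3, -0.8, -0.5]
grip_width: 1.003
```

```bash
python3 -c "
from ov import *
import ov
plan([.4687,.151,.087],90)
ov.OB={'c':([.4687,.151],.0175,.051)}
ov.ov('pics/w19.png',(0,0,640,400),1.2)"
```

```text
clk 26.0 pos [0.4692 0.1494 0.1801] yaw_y 89.88 R [[0.0, 0.002, 1.0], [-0.001, 1.0, -0.002], [-1.0, -0.001, 0.0]] grip 1.003 F [-0.3 -0.8 -0.5]
shift units [ 3.72  0.07 -0.02] turn [np.float64(179.9), np.float64(-0.1), np.float64(-180.1)] (world-down x: turn +about x = yaw decreases)
```

View pics/w19.png

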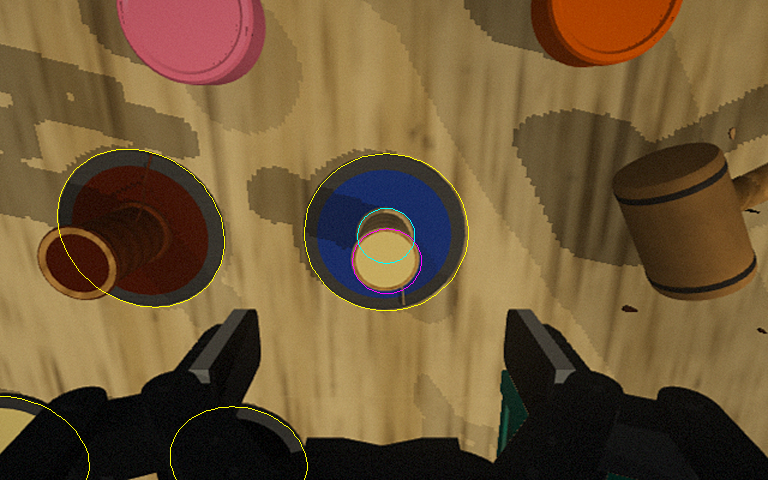

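arm_command([
  [[0,0.6,0.03,0,0],[0,0.8,0,0,0],[0,0.8,0,0,0],[0,0.8,0,0,0],[0,0.5,0,0,0],[0,0.22,0,0,0],[0,0,0,0,0],[0.6,0,0,0,0],[1,0,0,0,0],[1,0,0,0,0],[1,0,0,0,0],[1,0,0,0,0]],
], force=40)

```text
clock: 27.05
position: [0.4691, 0.1519, 0.0877]
ee_rot: [0.0, 0.707, 0.0, 0.707]
ft_force: [-0.6, -0.2, 5.2]
grip_width: 0.394
```

arm_command([
  [[1,0,0,0,0],[1,-0.5,0,0,0],[1,-0.8,0,0,0],[1,-0.9,0,0,0],[1,-0.9,0,0,0],[1,-0.7,0,0,0],[1,0,0,0,0],[1,0,0,0,0]],
])

```text
clock: 27.72
position: [0.469, 0.152, 0.1827]
ee_rot: [0.001, 0.707, 0.001, 0.708]
ft_force: [0.4, 0.0, -0.7]
grip_width: 0.39
```

```bash
python3 -c "
from ov import *
plan([.634,-.116,.18],90)"
```

```text
clk 27.72 pos [0.469  0.152  0.1827] yaw_y 90.01 R [[0.002, -0.0, 1.0], [0.002, 1.0, 0.0], [-1.0, 0.002, 0.002]] grip 0.39 F [ 0.4  0.  -0.7]
shift units [  0.1  -10.72   6.6 ] turn [np.float64(180.0), np.float64(0.0), np.float64(-180.0)] (world-down x: turn +about x = yaw decreases)
```

arm_command([
  [[1,0,-0.5,0,0],[1,0,-0.9,0,0],[1,0,-0.9,0.3,0],[1,0,-0.9,0.6,0],[1,0,-0.9,0.6,0],[1,0,-0.9,0.6,0],[1,0,-0.9,0.6,0],[1,0,-0.9,0.6,0],[1,0,-0.9,0.6,0],[1,0,-0.9,0.6,0],[1,0,-0.9,0.6,0],[1,0,-0.9,0.6,0]],
])

```text
clock: 28.72
position: [0.6107, -0.1105, 0.1803]
ee_rot: [0.0, 0.708, -0.0, 0.706]
ft_force: [0.5, -0.3, -0.2]
grip_width: 0.396
```

arm_command([
  [[1,0,-0.32,0.6,0],[1,0,0,0.3,0],[1,0,0,0,0],[1,0,0,0,0],[1,0,0,0,0],[1,0,0,0,0]],
])

```text
clock: 29.22
position: [0.633, -0.1154, 0.1817]
ee_rot: [-0.0, 0.707, 0.001, 0.707]
ft_force: [0.1, 0.5, -1.0]
grip_width: 0.397
```

```bash
python3 -c "
from ov import *
import ov
plan([.634,-.116,.0885],90)
ov.OB={}
ov.ov('pics/w20.png',(0,0,640,400),1.2)"
```

```text
clk 29.22 pos [ 0.633  -0.1154  0.1817] yaw_y 90.06 R [[-0.0, -0.001, 1.0], [0.001, 1.0, 0.001], [-1.0, 0.001, -0.0]] grip 0.397 F [ 0.1  0.5 -1. ]
shift units [ 3.73 -0.03  0.04] turn [np.float64(180.1), np.float64(0.1), np.float64(-179.9)] (world-down x: turn +about x = yaw decreases)
```

View pics/w20.png

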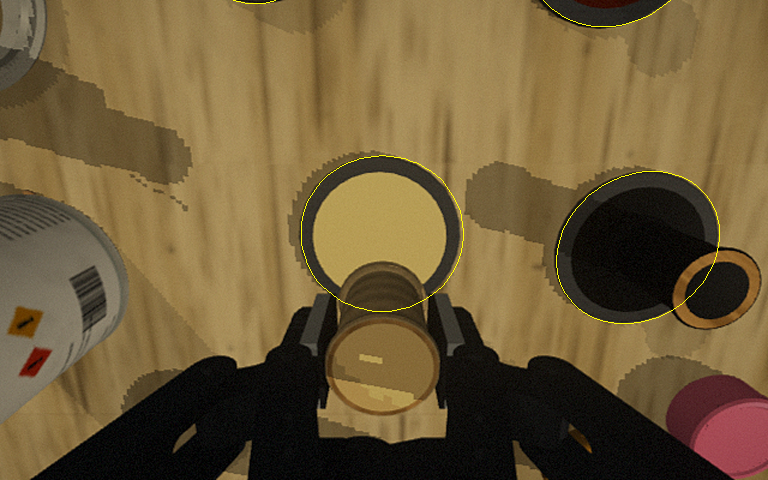

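arm_command([
  [[1,0.6,-0.02,0.04,0],[1,0.8,0,0,0],[1,0.8,0,0,0],[1,0.8,0,0,0],[1,0.45,0,0,0],[1,0.2,0,0,0],[1,0.06,0,0,0],[1,0,0,0,0],[1,0,0,0,0],[1,0,0,0,0]],
])

```text
clock: 30.1
position: [0.6352, -0.117, 0.0902]
ee_rot: [0.0, 0.706, -0.0, 0.708]
ft_force: [0.2, 0.1, -1.2]
grip_width: 0.395
```

arm_command([
  [[0.4,0,0,0,0],[0,0,0,0,0],[0,0,0,0,0],[0,0,0,0,0],[0,0,0,0,0],[0,-0.6,0,0,0],[0,-0.9,0,0,0],[0,-0.9,0,0,0],[0,-0.9,0,0,0],[0,-0.9,0,-0.4,0],[0,0,0,-0.8,0],[0,0,0,-0.8,0]],
])

```text
clock: 31.1
position: [0.5849, -0.1173, 0.1966]
ee_rot: [0.0, 0.706, -0.0, 0.708]
ft_force: [-0.2, 0.2, -0.3]
grip_width: 1.001
```

arm_command([
  [[0,-0.9,0,-0.8,0],[0,-0.9,0,-0.8,0],[0,-0.9,0,-0.8,0],[0,-0.9,0,-0.8,0],[0,-0.9,0,-0.8,0],[0,0,0,-0.8,0],[0,0,0,-0.8,0],[0,0,0,-0.6,0],[0,0,0,0,0],[0,0,0,0,0],[0,0,0,0,0]],
])

```text
clock: 32.02
position: [0.43, -0.117, 0.3072]
ee_rot: [0.0, 0.707, 0.0, 0.708]
ft_force: [-1.0, 0.5, -0.1]
grip_width: 1.0
```

```bash
python3 -c "
from ov import *
import ov
plan([.634,-.116,.0885],90)
ov.OB={'b':(ov.ST['black_stand'],.0215,.068),'r':(ov.ST['rust_stand'],.0195,.061),'c':(ov.ST['cream_stand'],.0175,.051),'t':(ov.ST['green_stand'],.0325,.036)}
ov.ov('pics/w21.png',(0,0,640,400),1.25)
ov.ov('pics/t21.png',(235,140,415,260),4.4,'top')
cv2.imwrite('pics/s21.png',manip.camera('scene')[:,:,::-1])"
```

```text
clk 32.02 pos [ 0.43   -0.117   0.3072] yaw_y 89.97 R [[0.001, 0.0, 1.0], [0.001, 1.0, -0.0], [-1.0, 0.001, 0.001]] grip 1.0 F [-1.   0.5 -0.1]
shift units [8.76 0.04 8.15] turn [np.float64(180.0), np.float64(-0.0), np.float64(-180.0)] (world-down x: turn +about x = yaw decreases)
```

View pics/w21.png

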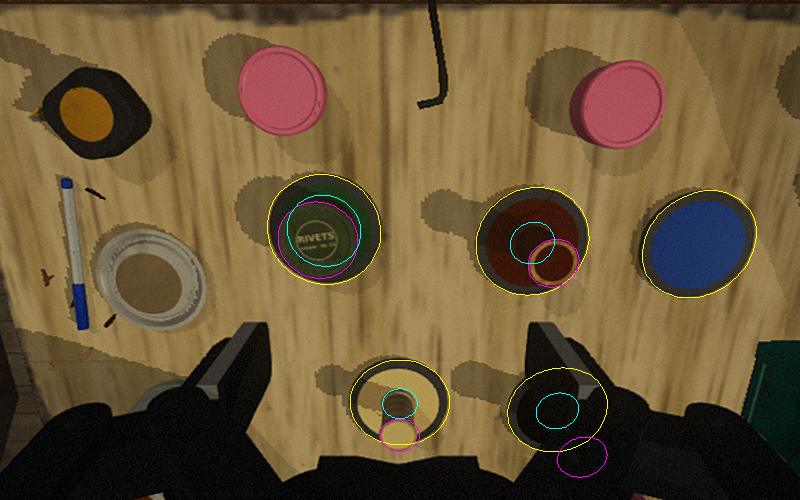

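View pics/t21.png

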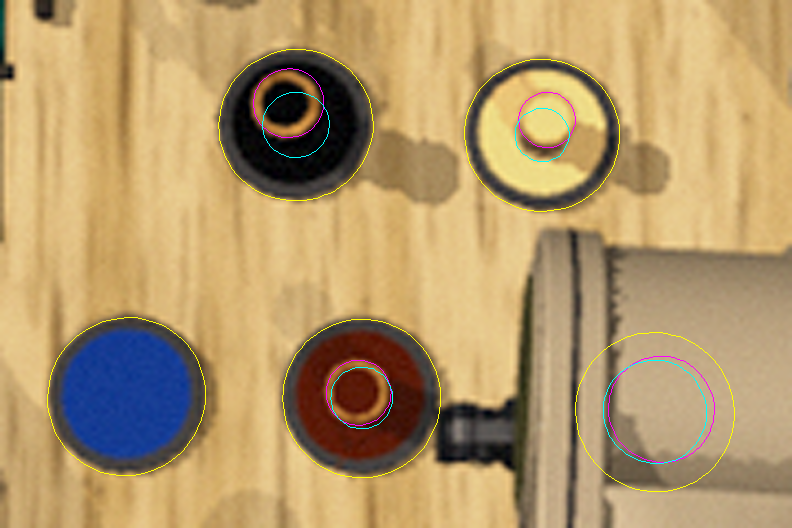

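View pics/s21.png

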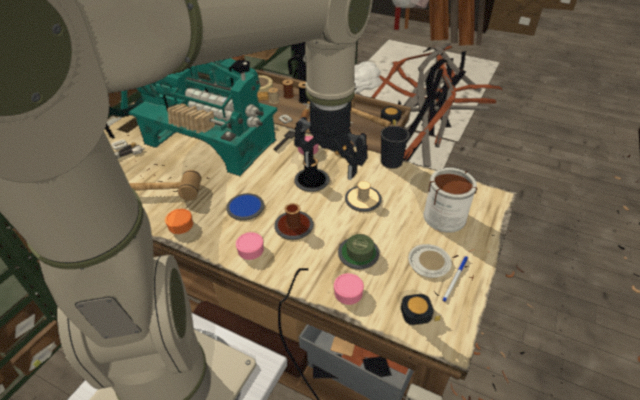

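The wrist and top views show every spool within a few mm of the middle of its own stand. The tin sits on green, the blue stand is empty and the glue can hasn't moved. I'm handing in.

```bash
python3 -c "
from h import *
print(manip.hand_in())"
```

```text
the job is handed in; nothing more can be done
None
```

The swap is done and handed in at about 32 s on the robot's clock. I set the cream spool on the blue stand, then moved rust to rust, the tin to green, black to black, and last cream from blue to the cream stand.

The last pictures, taken with the open gripper raised clear of everything, show all four upright and within about 2–3 mm of the middle of their stands. The blue stand is empty, and the glue can, the machine and the look-alike tins were not touched. No last check failed, but not every view covered everything:
- **Green tin:** the arm hid it from the top camera, so I checked it in the wrist and scene pictures only.
- **Black spool:** a finger hid it in the last wrist picture, so I checked it in the top and scene pictures.

Cameras disagreed by about 2–3 mm on the black stand's centre; I used the closer wrist view. The highest wrist force reading I saw was about 7 N.

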